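Slide the glued MDF box down the drying lane

TASK

The MDF box with the blue lid stands on the open end of the plywood board: with the fingertips, straighten it as needed and slide it slowly down the lane between the two dark wooden rails until its leading end rests square against the red stop block, then take the hand away. The glue under the rails has not set, so neither the box nor the robot may touch either rail; the box is only to be pushed along the board with the fingers, never lifted or tipped. Leave the bottle, tools and other things on the bench where they are.

Things in the scene. Friction and masses are not known exactly. Their poses are not given: they have to be found in the camera images.
- lane: plywood board fixed to the bench, 440 x 180 x 12 mm; origin under its centre, on the bench top. x points down the lane, from the open apron to the red stop (roughly robot's left to right); y across, positive away from the robot; z up. Rails run from x = -40 to 220 mm, none before. The lane is 120 mm wide, middle line y = 0; board top z = 12 mm. Place and turn vary.
- lane_mouth (a point): middle of the lane's mouth, on the board top, where the rails begin; the lane's axes as for lane
- stop_face (a point): middle of the stop's face that looks up the lane: red block 20 mm thick, 90 mm wide, 40 mm high, fixed across the end of the lane, face at lane x = 200 mm; the point lies 20 mm above the board top
- rail_far: dark wooden rail on the side far from the robot, 260 mm long, 16 mm thick, 20 mm high above the board (its top is 32 mm above the bench); origin at the centre of its underside; inner face 60 mm from the lane's middle line. Must not be touched
- rail_near: the same rail on the side near the robot, 60 mm from the lane's middle line to its inner face. Must not be touched
- box_centre (a point): centre of the closed MDF box with blue lid, a plain block 120 mm long (x) x 96 wide (y) x 60 high, 0.25 to 0.5 kg; 30 mm above its underside. At the start it stands on the apron, x roughly down the lane, up to 25 mm off the middle line and 11 degrees askew. It has 12 mm to spare each side in the lane
- keepbox: the same box; origin at the centre of its underside. Its top stands 40 mm above the rails' tops, so it can be pushed on its end or sides above rail height. Friction on the board is about 0.6 to 1.2, and it stays where it is when no longer pushed
- glue: yellow glue bottle with orange cap, 56 mm across, 150 mm tall, standing beside the lane, outside one of its rails; to be left alone; origin on its underside
- sander: cork sanding block 100 x 55 x 28 mm high, lying beside the lane, outside the other rail; to be left alone; origin on its underside
- driver: red-handled screwdriver lying on the bench right of the lane; to be left alone; origin on its underside
- hammer: hammer lying on the bench right of the lane; to be left alone; origin on its underside
- tape: roll of tan tape, 90 mm across, 24 mm high, lying flat on the right of the bench; to be left alone; origin on its underside
- tray: small open MDF tray 150 x 110 x 45 mm high on the left of the bench; to be left alone; origin on its underside
- mug: white mug, 80 mm across, 90 mm high, on the left near the robot; to be left alone; origin on its underside

How it is judged (in metres and radians):
On the way:
1. the box stands between the rails, its leading end past the mouth of the lane (x of box_centre in the frame of lane between -0.03 and 0.11 m), for 0.1 s.
At the end, for the whole second after the job is handed in: the box lies flat and still in the lane, its leading end within 5 mm of the red stop, within 4 degrees (0.07 rad) of square and 12 mm of the middle line (x of box_centre in the frame of lane between 0.135 and 0.145 m and y of box_centre in the frame of lane between -0.012 and 0.012 m and z of keepbox in the frame of lane below 0.015 m and angle between the x axis of keepbox and the x axis of lane, either way round below 0.07 rad and linear speed of keepbox below 0.01 m/s); the robot touches nothing.
It fails at once if a rail is touched by the box, the robot or anything else (contact force between any of rail_far, rail_near and anything else above 0.3 N).
It fails at once if the box is lifted off the board by 6 mm or more, or tipped by more than 0.12 rad (z of keepbox in the frame of lane above 0.018 m or angle between keepbox's own z axis and vertical above 0.12 rad).
It fails at once if the arm or the gripper's body, rather than the fingers, pushes the box (contact force between keepbox and the arm above 1 N).
It fails at once if the box is shoved faster than 0.3 m/s (linear speed of keepbox above 0.3 m/s).
It fails at once if a bystander is moved by more than 15 mm (distance of any of glue, sander, driver, hammer, tape, tray, mug from where it was at the start of the episode above 0.015 m).
It also fails if it takes over 72 s, if anything falls off the work surface, if the arm or the gripper's body presses on something with over 40 N, if the wrist force passes 120 N, or if a joint passes its speed limit or range.

ROBOT

A 6-joint arm with a two-finger parallel gripper is mounted at the origin on the work surface. World frame = base frame: x ahead of the robot, y to its left, z up, the work surface at z = 0. Lengths are in m, angles in degrees, forces in N, time in s.
With the tool pointing down it reaches from about 0.275 to 0.775 m from the base axis. Payload 14.6 kg.
Tool frame: the origin (TCP) lies between the finger pads; the fingertips stand 22 mm ahead of it and the grasp point (between the pads) lies 3 mm ahead of it (robot.tips_ahead is the distance from the TCP to the fingertips, in m); z points along the fingers, y is the line along which they close (so a half turn about z gives the same grasp; the last joint's range is limited). The gripper opens to 85 mm and grips with 20 to 120 N. Pads are 22 mm wide; open, the fingers measure 114 mm over their backs; the gripper's body (76 mm by 85 mm) begins 54 mm behind the grasp point. The pads swing forward as they close: fully open they stand 13 mm farther back than shut.
Start: joints at [-85.101, 15.075, -2.767, 72.158, 0, 81.102], TCP at [0.125, -0.51, 0.223] pointing down, gripper open.
Joint ranges: [-151.79, 151.79], [-50.71, 97.33], [-67.44, 78.34], [-121.81, 120.89], [-77.56, 73.72], [-180, 180]. Speed limits (degrees/s): [108.29, 108.29, 147.25, 159.86, 180, 180].

INTERFACE

Orientations are given as [roll, pitch, yaw] about the fixed x, y, z axes, in that order (R = Rz(yaw) Ry(pitch) Rx(roll)).
In Python, from cell import status, viewer, order, robot gives the robot as it stands.
- The arm moves only by the tool move_arm, never from a script. Its arguments are lists of equal length, an entry for each row: "delta_pos": the shift along the tool's x, y, z in mm, a list of three; "angular": the turn, a rotation vector about the tool's x, y, z in degrees, a list of three; "fingers": the gripper command: -1 is fully open, 1 is shut, values between are in proportion. In form: {"delta_pos": [[dx, dy, dz], ...], "angular": [[wx, wy, wz], ...], "fingers": [fingers, ...]}. A call has 1 to 12 rows; each row shifts and turns the commanded pose from where the row before left it, along the tool's axes as they then stand; what a row does not reach is not made up. A row lasts 1/8 s, in which the tool goes at most 62.5 mm and 10.7 degrees, less where a joint would pass 70% of its speed; a pose out of reach is approached as far as the arm can. A call is refused whole if a number of a shift passes 62.5 or a number of a turn 10.7, either way. A call with a gripper value outside its range is refused whole. The fingers move at their own pace and stop on an object; "force" is the grip in N (left out, the last holds). Time passes only in rows, so rows that do not move let the fingers close. It gives the time, the measured TCP pose, the force, the opening and the grip force at its end, in the units of the state.
- status.get_obs(): the state, without advancing time (a new reading comes with each control period).
- viewer.get_image(name): name is "scene" or "top" or "wrist"; returns a dict with "color" (400x640x3 uint8, red, green, blue), "depth" (400x640 float32, m along the optical axis (not along the pixel's ray), 0 where there is no reading), "fovy" (degrees; the focal length in pixels is half the picture's height over the tangent of half this angle, whatever the lens; pixels are square), "cx", "cy" (the principal point, pixels), "dist" ([k1, k2, p1, p2, k3] as OpenCV has them; the pictures are not rectified), "xyz" and "rotation" of the camera in the world. Camera axes: x right, y down, z forward; pixel columns grow to the right and rows downward; lengths in m; the calibration is good to about 2 mm. A picture is of the moment at which its call begins.
- order.job_done(): hands the job in; it is judged then, once.
The state is a dict: "time_s": time; "q": joint angles; "joint_vel": joint speeds; "effort": joint torques, N m; "eef_pos": TCP position; "eef_rot": TCP orientation; "force": force on the tool from outside, world axes, zero at the start; "ft_torque": the same for the moment, N m; "opening": finger opening in m; "grasp_force": force on a finger pad.
Only numpy, scipy, OpenCV 4.12 (cv2) and the standard library are available. Lean on these libraries where they do the work, as an engineer would, in place of code of your own. Each camera call takes 0.05 s, during which the arm holds its last target. There are 200 camera calls.

## Working session

There is one attempt and no reset: what is moved stays moved. The work goes in short steps, Python scripts to look and compute and a tool call to move; the robot and the scene stay as the last step left them, time stands still between calls to the robot, and variables do not carry over. Pictures are saved under pics/ and viewed, at most 10 in all, crops included, and the job is handed in when it is done.

Besides the shell and the picture viewer there is one more tool, called after "Emit:" as a command line: name --argument value ..., lists and objects as JSON in quotes. move_arm: Moves the arm, as the interface text tells. Its arguments: {"type":"object","properties":{"delta_pos":{"type":"array"},"angular":{"type":"array"},"fingers":{"type":"array"},"force":{"type":"number"}},"required":["delta_pos","angular","fingers"]}

```bash
mkdir -p pics; ls
python3 - <<'E'
from cell import status,viewer,robot
import cv2,numpy as np
o=status.get_obs();print(o)
for n in("top","scene"):
    d=viewer.get_image(n);cv2.imwrite(f"pics/{n}0.png",d["color"][...,::-1]);np.savez(f"{n}0.npz",**d)
    print(n,d["fovy"],d["cx"],d["cy"],d["dist"],d["xyz"],d["rotation"])
E
```

```text
pics
{'time_s': 0.0, 'q': array([-8.51017125e+01,  1.51010277e+01, -2.80425267e+00,  7.21582145e+01,
       -1.08675654e-03,  8.11006775e+01]), 'joint_vel': array([ 0.09967224,  0.03989177, -0.0555504 ,  0.06128728,  0.04273935,
       -0.12093514]), 'effort': array([-3.69858550e-03, -6.37612939e+01,  3.84567440e+01,  1.38333629e-02,
       -3.09327670e-04,  1.27202441e-06]), 'eef_pos': array([ 0.12516218, -0.509569  ,  0.22250212]), 'eef_rot': array([-1.79937101e+02, -8.74889915e-03,  1.37976058e+01]), 'force': array([-0.34357319,  0.23115229,  0.03966156]), 'ft_torque': array([ 0.03824099, -0.03323872,  0.0400815 ]), 'grasp_force': 0.0, 'opening': 0.08560404577496569}
top 47.673296327835885 315.4056349299491 196.40731311195555 [0.02600794 0.         0.         0.         0.        ] [ 0.40986841 -0.00201065  1.40939842] [-176.1990961     0.56963531  -89.48548101]
scene 43.17209950009829 330.51324295967856 193.83770864067063 [-0.15435748  0.          0.          0.          0.        ] [1.24626944 0.47869979 1.48752857] [-148.68913858   -0.54885508  123.81632589]
```

View pics/top0.png

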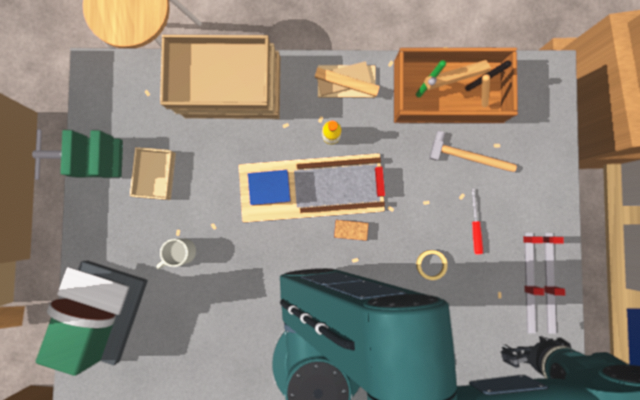

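The top view shows the lane around pixels (240–385, 155–220), with the blue box lid near (269,187) and the red stop at (380,182). The glue bottle is at (331,132) and the sander at (351,230). I'll segment these using depth and colour.

```bash
cat > h.py <<'E'
import cv2,numpy as np
from scipy.spatial.transform import Rotation as R
def cloud(d):
    h,w=d["depth"].shape;f=h/2/np.tan(np.radians(float(d["fovy"]))/2)
    K=np.array([[f,0,float(d["cx"])],[0,f,float(d["cy"])],[0,0,1.]])
    uv=np.stack(np.meshgrid(np.arange(w),np.arange(h)),-1).reshape(-1,1,2).astype(float)
    n=cv2.undistortPoints(uv,K,np.asarray(d["dist"],float)).reshape(h,w,2)
    p=np.concatenate([n,np.ones((h,w,1))],-1)*d["depth"][...,None]
    rot=np.asarray(d["rotation"]);M=rot if rot.shape==(3,3) else R.from_euler("xyz",rot,degrees=True).as_matrix()
    return p@M.T+np.asarray(d["xyz"])
def masks(d,P):
    H=cv2.cvtColor(np.ascontiguousarray(d["color"]),cv2.COLOR_RGB2HSV).astype(int);h,s,v=H[...,0],H[...,1],H[...,2];z=P[...,2]
    roi=(abs(P[...,0]-.43)<.14)&(abs(P[...,1])<.3)
    return dict(box=roi&(h>100)&(h<130)&(s>120)&(z>.055)&(z<.09),
      stop=roi&((h<6)|(h>174))&(s>150)&(z>.035)&(z<.07),
      rail=roi&(h<16)&(s>80)&(v<130)&(z>.024)&(z<.042))
def rect(p):
    r=cv2.minAreaRect((p[:,:2]*1000).astype(np.float32));return r
E
python3 - <<'E'
from h import *
for n in("top0","scene0"):
    d=dict(np.load(n+".npz"));P=cloud(d)
    for k,m in masks(d,P).items():
        p=P[m];print(n,k,m.sum(),p.mean(0).round(4) if len(p) else"",rect(p) if len(p) else "")
    g=P[...,2][(abs(P[...,0]-.4)<.3)&(abs(P[...,1])<.4)];print(np.percentile(g,[5,20,50]))
d=dict(np.load("top0.npz"));c=d["color"][140:240,225:400,::-1];cv2.imwrite("pics/c1.png",cv2.resize(c,None,fx=4.5,fy=4.5,interpolation=2))
d=dict(np.load("scene0.npz"));cv2.imwrite("pics/c2.png",d["color"][...,::-1])
E
```

```text
top0 box 1145 [0.5241 0.152  0.0709] ((525.4832763671875, 151.24185180664062), (91.20836639404297, 114.97303009033203), 5.730607032775879)
top0 stop 153 [ 0.5378 -0.1815  0.0504] ((537.7725830078125, -182.32806396484375), (65.34025573730469, 19.573760986328125), 6.127328872680664)
top0 rail 302 [ 0.4701 -0.0676  0.031 ] ((470.595947265625, -70.17919158935547), (11.737915992736816, 253.79994201660156), 5.063778877258301)
[-0.00485743 -0.00178018  0.0050419 ]
scene0 box 821 [0.5287 0.1548 0.0732] ((526.98974609375, 152.53265380859375), (91.6925048828125, 116.11140441894531), 3.1596810817718506)
scene0 stop 110 [ 0.539  -0.18    0.0506] ((537.7819213867188, -181.59034729003906), (64.00769805908203, 21.772449493408203), 5.3077392578125)
scene0 rail 278 [ 0.4756 -0.0651  0.0322] ((452.3065185546875, -69.469482421875), (63.03616714477539, 258.447265625), 4.298138618469238)
[-0.00379638 -0.0002034   0.00517614]
```

View pics/c1.png

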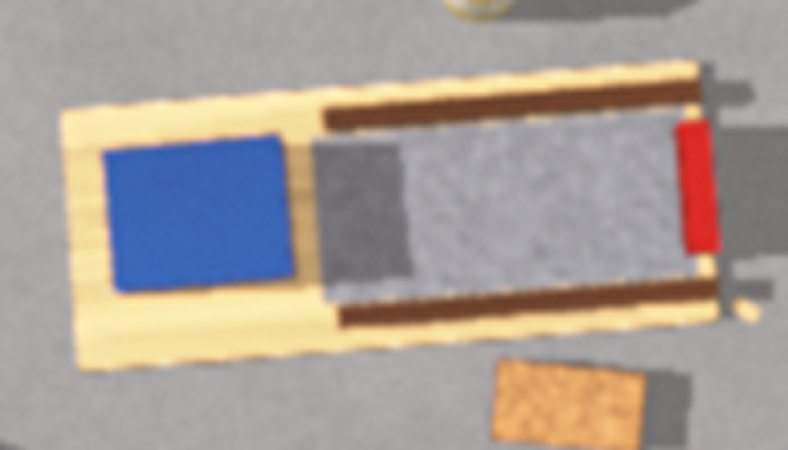

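View pics/c2.png

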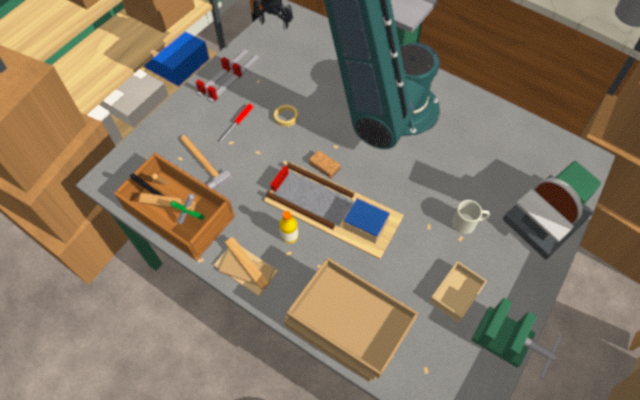

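The crop shows the box lid at crop pixels (105–293, 135–292), the rails from x≈325 to 715 and the stop at (697,188). My ROI cut off the far side, so I'll widen it and intersect the pixel rays with planes of known height.

```bash
cat >> h.py <<'E'
def onplane(d,m,z,P):
    C=np.asarray(d["xyz"]);q=P[m];t=(z-C[2])/(q[:,2]-C[2]);return (C+(q-C)*t[:,None])[:,:2]*1000
def analyse(d,v=True):
    P=cloud(d);H=cv2.cvtColor(np.ascontiguousarray(d["color"]),cv2.COLOR_RGB2HSV).astype(int);h,s,b=H[...,0],H[...,1],H[...,2];z=P[...,2]
    roi=(abs(P[...,0]-.53)<.16)&(abs(P[...,1])<.32)
    def big(m,k=1):
        n,l,st,_=cv2.connectedComponentsWithStats(m.astype(np.uint8));o=1+np.argsort(-st[1:,4]);return [l==i for i in o[:k]]
    out={}
    for nm,m,zz,k in(("box",roi&(h>100)&(h<130)&(s>120)&(z>.05)&(z<.095),.072,1),
      ("stop",roi&((h<6)|(h>174))&(s>150)&(z>.04)&(z<.07),.052,1),
      ("rail",roi&((h<16)|(h>174))&(s>80)&(b<130)&(z>.022)&(z<.045),.032,2)):
        for q in big(m,k):
            p=onplane(d,q,zz,P);(c,sz,_)=cv2.minAreaRect(p.astype(np.float32));bx=cv2.boxPoints(cv2.minAreaRect(p.astype(np.float32)))
            e=max([bx[1]-bx[0],bx[2]-bx[1]],key=np.linalg.norm)
            vv=np.linalg.svd(p-p.mean(0),full_matrices=False)[2][0]
            f=lambda e:round(float((np.degrees(np.arctan2(e[1],e[0]))+90+90)%180-90),2)
            out.setdefault(nm,[]).append((np.array(c),p.mean(0)))
            if v:print(nm,len(p),"rect",np.round(c,1),np.round(sz,1),"mean",p.mean(0).round(1),"ang from -y",f(e),"pca",f(vv),"z",P[q][:,2].mean().round(4))
    return out
E
python3 - <<'E'
from h import *
for n in("top0","scene0"):
    print(n);analyse(dict(np.load(n+".npz")))
E
```

```text
top0
box 1174 rect [525.4 151. ] [ 91.5 114.4] mean [525.2 151.1] ang from -y 5.81 pca 4.77 z 0.0709
stop 197 rect [ 548.1 -180.4] [85.9 20.8] mean [ 548.1 -180.7] ang from -y -85.1 pca -85.02 z 0.051
rail 353 rect [603.9 -58.9] [ 14.1 252.4] mean [603.8 -59.2] ang from -y 5.09 pca 4.94 z 0.0304
rail 302 rect [470.5 -70.2] [ 11.6 253.8] mean [470.1 -67.5] ang from -y 5.07 pca 5.0 z 0.031
scene0
box 882 rect [530.5 152.9] [ 90.3 115. ] mean [531.2 153.4] ang from -y 5.56 pca 6.75 z 0.0732
stop 149 rect [ 553.6 -179.6] [95.8 23.4] mean [ 554.1 -179.4] ang from -y -84.87 pca -84.45 z 0.0519
rail 332 rect [609.6 -55.8] [ 18.3 258.9] mean [609.9 -51.7] ang from -y 4.57 pca 5.08 z 0.0325
rail 290 rect [477.4 -66.8] [ 18.7 258.2] mean [476.3 -65.3] ang from -y 5.16 pca 4.9 z 0.0318
```

The lane direction is about 5.0° from -y. The box is at lane x ≈ -125 mm, y ≈ +6.5 mm, and turned less than 1°. I'll nudge its far side toward the middle first, then push it on the end. The first moves turn the tool to yaw 95 and shut the fingers.

Emit:
move_arm --delta_pos '[[0,0,0],[0,0,0],[0,0,0],[0,0,0],[0,0,0],[0,0,0],[0,0,0],[0,0,0],[31,27,0],[31,27,0],[31,27,0],[31,27,0]]' --angular '[[0,0,-10.15],[0,0,-10.15],[0,0,-10.15],[0,0,-10.15],[0,0,-10.15],[0,0,-10.15],[0,0,-10.15],[0,0,-10.15],[0,0,0],[0,0,0],[0,0,0],[0,0,0]]' --fingers '[1,1,1,1,1,1,1,1,1,1,1,1]' --force 30

```text
time_s: 1.6
eef_pos: [0.2225, -0.3757, 0.2228]
eef_rot: [-180.0, -0.0, 95.0]
force: [0.4, -0.4, 0.3]
opening: -0.0002
grasp_force: 0.0
```

Emit:
move_arm --delta_pos '[[31,27,0],[31,27,0],[31,27,0],[31,27,0],[31,27,0],[31,27,0],[31,27,0],[31,27,0],[31,27,0],[31,27,0],[31,27,0],[31,27,0]]' --angular '[[0,0,0],[0,0,0],[0,0,0],[0,0,0],[0,0,0],[0,0,0],[0,0,0],[0,0,0],[0,0,0],[0,0,0],[0,0,0],[0,0,0]]' --fingers '[1,1,1,1,1,1,1,1,1,1,1,1]'

```text
time_s: 3.1
eef_pos: [0.5129, 0.0232, 0.2228]
eef_rot: [-180.0, -0.0, 95.0]
force: [0.4, -1.6, -0.0]
opening: -0.0001
grasp_force: 0.0
```

Run:
```python
from cell import viewer
from h import *
d=viewer.get_image("wrist");cv2.imwrite("pics/w1.png",d["color"][...,::-1]);np.savez("w1.npz",**d);print(d["xyz"],d["rotation"],d["fovy"]);analyse(d)
```

```text
[0.50636572 0.09747611 0.3735089 ] [1.62980708e+02 3.28837671e-02 4.99998622e+00] 71.0281443237274
box 11115 rect [528.6 146. ] [ 93.8 104.8] mean [528.3 148.8] ang from -y 5.7 pca 7.1 z 0.0718
stop 155 rect [ 530.6 -177.3] [12.6 26.9] mean [ 530.7 -178.2] ang from -y 5.03 pca 4.64 z 0.0501
rail 1770 rect [603.3 -20.6] [ 17.2 188.2] mean [602.7 -12.6] ang from -y 4.98 pca 4.96 z 0.031
rail 1710 rect [470.7 -34.7] [ 16.8 193. ] mean [469.3 -22.7] ang from -y 5.01 pca 4.62 z 0.0316
```

View pics/w1.png

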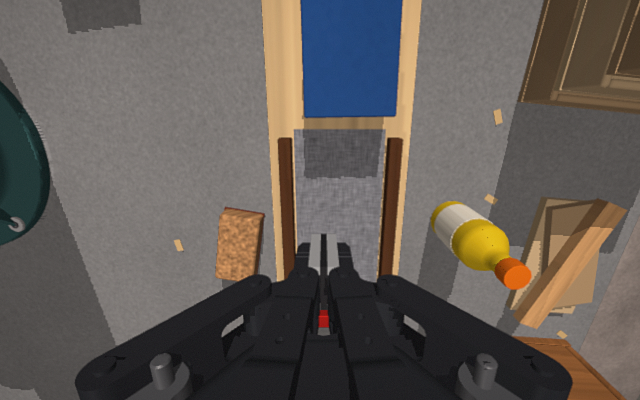

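The wrist view shows the lid at (303–400, 0–117), the rails from y≈138 at x≈286 and x≈394, and the bottle at right. It confirms the lane at 5.0°, with the box about +6.8 mm off the middle line and turned about +0.7°. I'll go down beside its far side.

Emit:
move_arm --delta_pos '[[31,26,0],[31,26,0],[30,26,0],[30,26,0],[0,0,30],[0,0,30],[0,0,30],[0,0,30],[0,0,30],[0,0,15],[0,0,6],[0,0,0]]' --angular '[[0,0,0],[0,0,0],[0,0,0],[0,0,0],[0,0,0],[0,0,0],[0,0,0],[0,0,0],[0,0,0],[0,0,0],[0,0,0],[0,0,0]]' --fingers '[1,1,1,1,1,1,1,1,1,1,1,1]'

```text
time_s: 4.65
eef_pos: [0.6056, 0.1525, 0.0524]
eef_rot: [180.0, -0.0, 95.0]
force: [-0.3, -0.7, -0.9]
opening: 0.0001
grasp_force: 0.0
```

Emit:
move_arm --delta_pos '[[0,-3,0],[0,-3,0],[0,-2,0],[0,-2,0],[0,0,0]]' --angular '[[0,0,0],[0,0,0],[0,0,0],[0,0,0],[0,0,0]]' --fingers '[1,1,1,1,1]'

```text
time_s: 5.28
eef_pos: [0.5953, 0.1516, 0.0521]
eef_rot: [180.0, -0.0, 95.0]
force: [1.1, 0.5, 0.7]
opening: -0.0
grasp_force: 0.0
```

Run:
```python
from cell import viewer,status
from h import *
d=viewer.get_image("wrist");cv2.imwrite("pics/w2.png",d["color"][...,::-1]);np.savez("w2.npz",**d);analyse(d)
o=status.get_obs();print(o["eef_pos"],o["force"])
```

```text
box 32661 rect [529.2 154.1] [ 95.4 118.1] mean [525.  170.1] ang from -y 5.75 pca -36.92 z 0.0718
rail 160 rect [601.5  73.5] [ 6.4 18.2] mean [601.4  73.1] ang from -y 1.35 pca 3.57 z 0.0297
rail 32 rect [573.1 182.1] [ 1.9 11. ] mean [573.2 182.6] ang from -y 3.25 pca 7.06 z 0.0351
[0.59535774 0.1516139  0.05203556] [-0.35252532 -0.32170225  0.26532794]
```

View pics/w2.png

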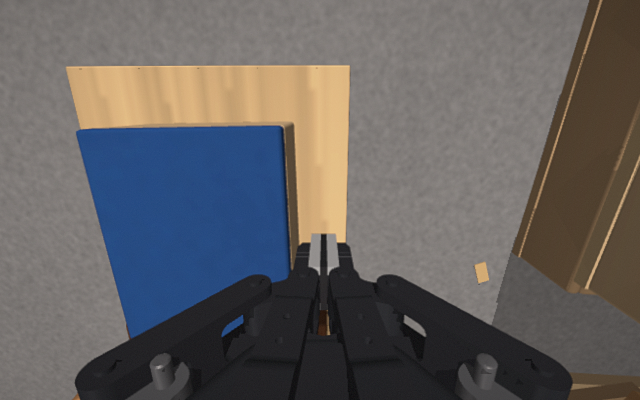

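The wrist view shows the box's far side at x≈287–295 px and the shut fingertips at about 308–335 px, so a small gap is left. I'll creep in.

Emit:
move_arm --delta_pos '[[0,-1,0],[0,-1,0],[0,-1,0],[0,0,0],[0,0,0]]' --angular '[[0,0,0],[0,0,0],[0,0,0],[0,0,0],[0,0,0]]' --fingers '[1,1,1,1,1]'

```text
time_s: 5.95
eef_pos: [0.5924, 0.1514, 0.052]
eef_rot: [180.0, -0.0, 95.0]
force: [-0.5, -0.5, -0.5]
opening: 0.0
grasp_force: 0.0
```

Emit:
move_arm --delta_pos '[[0,-1,0],[0,-1,0],[0,0,0]]' --angular '[[0,0,0],[0,0,0],[0,0,0]]' --fingers '[1,1,1]'

```text
time_s: 6.32
eef_pos: [0.5904, 0.1512, 0.052]
eef_rot: [180.0, -0.0, 95.0]
force: [0.7, 0.6, -0.3]
opening: -0.0002
grasp_force: 0.1
```

Emit:
move_arm --delta_pos '[[0,-1,0],[0,-1,0],[0,0,0]]' --angular '[[0,0,0],[0,0,0],[0,0,0]]' --fingers '[1,1,1]'

```text
time_s: 6.7
eef_pos: [0.5884, 0.151, 0.052]
eef_rot: [180.0, 0.0, 95.0]
force: [0.6, 0.3, 0.4]
opening: 0.0001
grasp_force: 0.5
```

Emit:
move_arm --delta_pos '[[0,-1,0],[0,-1,0],[0,0,0]]' --angular '[[0,0,0],[0,0,0],[0,0,0]]' --fingers '[1,1,1]'

```text
time_s: 7.08
eef_pos: [0.5863, 0.1508, 0.052]
eef_rot: [-180.0, -0.0, 95.0]
force: [1.0, 0.1, 1.2]
opening: 0.0001
grasp_force: 0.5
```

```bash
cat > near.py <<'E'
from cell import viewer,status
from h import *
import sys
d=viewer.get_image(sys.argv[1] if len(sys.argv)>1 else "wrist");P=cloud(d)
H=cv2.cvtColor(np.ascontiguousarray(d["color"]),cv2.COLOR_RGB2HSV).astype(int)
m=(H[...,0]>100)&(H[...,0]<130)&(H[...,1]>120)&(abs(P[...,2]-.072)<.015)
p=onplane(d,m,.072,P);th=np.radians(5);u=p@[np.sin(th),-np.cos(th)];s=p@[np.cos(th),np.sin(th)]
# edges per slice in lane axes
def edge(a,b,fn,lab):
    g=np.arange(a.min()+12,a.max()-12,4);e=np.array([fn(b[abs(a-x)<2]) for x in g if (abs(a-x)<2).sum()>5]);g=g[:len(e)]
    k=np.polyfit(g,e,1);r=e-np.polyval(k,g);k=np.polyfit(g[abs(r)<2],e[abs(r)<2],1) if (abs(r)<2).sum()>4 else k
    print(lab,"n",len(e),"mid",np.median(e).round(1),"slope deg",np.degrees(np.arctan(k[0])).round(2))
edge(u,s,np.max,"far s");edge(u,s,np.min,"near s");edge(s,u,np.min,"trail u");edge(s,u,np.max,"lead u")
o=status.get_obs();q=o["eef_pos"][:2]*1000;print("tcp u,s",q@[np.sin(th),-np.cos(th)],q@[np.cos(th),np.sin(th)],o["force"])
E
python3 near.py; python3 near.py top
```

```text
far s n 24 mid 583.5 slope deg -29.07
near s n 24 mid 488.9 slope deg 0.4
trail u n 18 mid -166.5 slope deg -0.49
lead u n 18 mid -63.7 slope deg -19.25
tcp u,s -99.13158963593537 597.2394255904934 [ 0.23555065 -0.3031965  -0.01048112]
far s n 1 mid 575.1 slope deg -77.79
near s n 1 mid 488.5 slope deg -75.71
trail u n 17 mid -71.8 slope deg -5.82
lead u n 17 mid -49.3 slope deg -1.07
tcp u,s -99.14901495424125 597.2339516774124 [ 1.76475382 -0.48889899  0.59573503]near.py:11: RankWarning: Polyfit may be poorly conditioned
  k=np.polyfit(g,e,1);r=e-np.polyval(k,g);k=np.polyfit(g[abs(r)<2],e[abs(r)<2],1) if (abs(r)<2).sum()>4 else k
near.py:11: RankWarning: Polyfit may be poorly conditioned
  k=np.polyfit(g,e,1);r=e-np.polyval(k,g);k=np.polyfit(g[abs(r)<2],e[abs(r)<2],1) if (abs(r)<2).sum()>4 else k
```

The box is moving with the finger: its centre is at s≈537, and the middle line is at 532.5. I'll push 4 mm more, then back off and rise.

Emit:
move_arm --delta_pos '[[0,-1,0],[0,-1,0],[0,-1,0],[0,-1,0],[0,0,0],[0,3,0],[0,7,0],[0,10,0],[0,0,-25],[0,0,-35],[0,0,-40],[0,0,-40]]' --angular '[[0,0,0],[0,0,0],[0,0,0],[0,0,0],[0,0,0],[0,0,0],[0,0,0],[0,0,0],[0,0,0],[0,0,0],[0,0,0],[0,0,0]]' --fingers '[1,1,1,1,1,1,1,1,1,1,1,1]'

```text
time_s: 8.68
eef_pos: [0.6028, 0.1522, 0.1933]
eef_rot: [180.0, 0.0, 95.0]
force: [1.4, 0.5, -1.2]
opening: 0.0003
grasp_force: 0.0
```

```bash
python3 near.py
python3 - <<'E'
from cell import viewer
from h import *
analyse(viewer.get_image("top"))
E
```

```text
far s n 24 mid 579.3 slope deg -0.07
near s n 24 mid 485.3 slope deg 0.07
trail u n 18 mid -165.8 slope deg 0.11
lead u n 18 mid -48.1 slope deg 0.51
tcp u,s -99.19449048497535 615.2246563434692 [-1.80252331 -0.91763674  5.13800076]
box 375 rect [520.5 114.5] [91.2 41.7] mean [523.4 112.5] ang from -y -84.88 pca -80.24 z 0.0708
stop 189 rect [ 547.9 -180.3] [85.8 20.3] mean [ 547.  -180.6] ang from -y -84.37 pca -84.42 z 0.0506
rail 351 rect [603.3 -57.6] [ 15.8 249.7] mean [604.4 -63.5] ang from -y 5.79 pca 5.27 z 0.0306
rail 239 rect [470.4 -70.3] [  9.3 253.6] mean [470.2 -66.1] ang from -y 5.07 pca 5.09 z 0.0311
```

The box is now square (within 0.1°) and on the middle line (s=532.3, middle 532.5). Next I'll go behind its trailing end with the fingers half open.

Emit:
move_arm --delta_pos '[[26,-20,0],[26,-21,0],[26,-21,0],[26,-21,0],[0,0,0],[0,0,30],[0,0,30],[0,0,30],[0,0,30],[0,0,20],[0,0,9],[0,0,0]]' --angular '[[0,0,0],[0,0,0],[0,0,0],[0,0,0],[0,0,0],[0,0,0],[0,0,0],[0,0,0],[0,0,0],[0,0,0],[0,0,0],[0,0,0]]' --fingers '[0,0,0,0,0,0,0,0,0,0,0,0]'

```text
time_s: 10.28
eef_pos: [0.5109, 0.2483, 0.0427]
eef_rot: [-180.0, 0.0, 95.0]
force: [-0.4, -0.2, 0.4]
opening: 0.0428
grasp_force: 0.0
```

Emit:
move_arm --delta_pos '[[-5,0,0],[-5,0,0],[-5,0,0],[-3,0,0],[-2,0,0],[-2,0,0],[-2,0,0],[-2,0,0],[-2,0,0],[-2,0,0],[0,0,0]]' --angular '[[0,0,0],[0,0,0],[0,0,0],[0,0,0],[0,0,0],[0,0,0],[0,0,0],[0,0,0],[0,0,0],[0,0,0],[0,0,0]]' --fingers '[0,0,0,0,0,0,0,0,0,0,0]'

```text
time_s: 11.65
eef_pos: [0.5132, 0.2185, 0.043]
eef_rot: [-180.0, 0.0, 95.0]
force: [0.2, -0.0, 0.2]
opening: 0.0428
grasp_force: 0.0
```

```bash
python3 - <<'E'
from cell import viewer
from h import *
d=viewer.get_image("top");analyse(d);cv2.imwrite("pics/t2.png",cv2.resize(d["color"][120:240,200:400,::-1],None,fx=4,fy=4,interpolation=2))
E
python3 near.py
```

```text
box 1121 rect [517.1 147.1] [ 90.6 113.9] mean [517.4 145.6] ang from -y 4.81 pca 6.98 z 0.0709
stop 185 rect [ 548.1 -180.1] [85.5 19.5] mean [ 549.  -180.4] ang from -y -86.48 pca -85.5 z 0.0505
rail 333 rect [603.5 -59. ] [ 13.  252.4] mean [603.6 -57.6] ang from -y 4.97 pca 4.99 z 0.0307
rail 330 rect [471.3 -67.1] [ 14.2 253.8] mean [471.4 -74. ] ang from -y 4.83 pca 5.16 z 0.0308
far s n 6 mid 553.7 slope deg 16.37
near s n 6 mid 506.5 slope deg -13.51
trail u n 8 mid -167.4 slope deg 0.01
lead u n 8 mid -133.7 slope deg 0.79
tcp u,s -173.0298514729938 530.3396446970648 [ 0.16263263 -0.11677391  0.17090306]
```

View pics/t2.png

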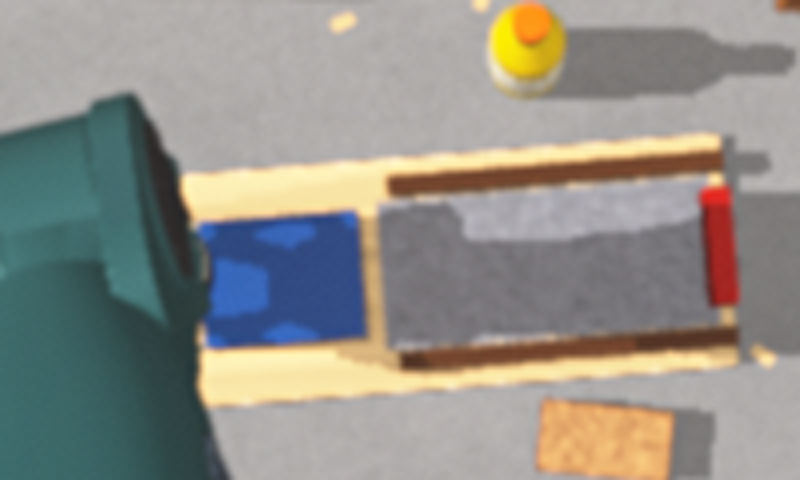

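The top view shows the box square on the apron, with leading end at x≈363 and the rails starting at x≈390 in the crop. The hand is behind it and nothing is touched yet. I'll start pushing slowly.

Emit:
move_arm --delta_pos '[[-2,0,0],[-2,0,0],[-2,0,0],[-2,0,0],[-3,0,0],[-4,0,0],[-4,0,0],[-4,0,0],[-4,0,0],[-3,0,0],[-2,0,0],[0,0,0]]' --angular '[[0,0,0],[0,0,0],[0,0,0],[0,0,0],[0,0,0],[0,0,0],[0,0,0],[0,0,0],[0,0,0],[0,0,0],[0,0,0],[0,0,0]]' --fingers '[0,0,0,0,0,0,0,0,0,0,0,0]'

```text
time_s: 13.25
eef_pos: [0.516, 0.1866, 0.043]
eef_rot: [-180.0, 0.0, 95.0]
force: [-0.2, 0.4, -0.9]
opening: 0.0427
grasp_force: 0.0
```

```bash
cat > top.py <<'E'
from cell import viewer,status
from h import *
th=np.radians(5);U=np.array([np.sin(th),-np.cos(th)]);S=np.array([np.cos(th),np.sin(th)])
for n in("top","scene"):
    o=analyse(viewer.get_image(n),n=="top")
    if len(o["rail"])<2: continue
    mid=(o["rail"][0][0]+o["rail"][1][0])/2;b=o["box"][0][0];print(n,"box rel s",round((b-mid)@S,1),"lead-to-stopface u",round((o["stop"][0][0]-b)@U-70,1))
E
python3 top.py; python3 near.py
```

```text
box 1102 rect [520.9 114.1] [ 92.  112.9] mean [520.6 111.7] ang from -y 4.86 pca 9.48 z 0.0708
stop 184 rect [ 548.1 -180.2] [85.6 19.4] mean [ 548.9 -180.2] ang from -y -86.24 pca -85.48 z 0.0507
rail 326 rect [603.5 -59. ] [ 13.  252.4] mean [603.5 -56.7] ang from -y 4.97 pca 5.1 z 0.0307
rail 323 rect [471.2 -67.4] [ 14.3 253.1] mean [471.1 -68.8] ang from -y 4.98 pca 5.1 z 0.0309
top box rel s -0.9 lead-to-stopface u 225.5
scene box rel s -22.5 lead-to-stopface u 225.0
far s n 6 mid 553.7 slope deg 15.42
near s n 6 mid 506.7 slope deg -13.67
trail u n 8 mid -135.4 slope deg 0.0
lead u n 8 mid -101.8 slope deg 0.0
tcp u,s -141.11664884692087 530.2891481781634 [-0.37613311 -0.90762013  0.32229222]
```

Both have moved 32 mm and the box is still square and centred, with about 225 mm to go. Pushing on.

Emit:
move_arm --delta_pos '[[-3,0,0],[-4,0,0],[-5,0,0],[-6,0,0],[-6,0,0],[-6,0,0],[-6,0,0],[-6,0,0],[-6,0,0],[-5,0,0],[-4,0,0],[-3,0,0]]' --angular '[[0,0,0],[0,0,0],[0,0,0],[0,0,0],[0,0,0],[0,0,0],[0,0,0],[0,0,0],[0,0,0],[0,0,0],[0,0,0],[0,0,0]]' --fingers '[0,0,0,0,0,0,0,0,0,0,0,0]'

```text
time_s: 14.9
eef_pos: [0.5212, 0.1268, 0.043]
eef_rot: [-180.0, -0.0, 95.0]
force: [0.3, 2.2, -1.3]
opening: 0.0427
grasp_force: 0.6
```

```bash
python3 top.py; python3 near.py
```

```text
box 969 rect [527.1  47.1] [93.4 98.1] mean [526.3  44.4] ang from -y 4.86 pca 39.19 z 0.071
stop 187 rect [ 548. -180.] [85.4 19.8] mean [ 548.4 -180.3] ang from -y -86.24 pca -85.81 z 0.0507
rail 323 rect [603.4 -59. ] [ 13.  252.4] mean [603.4 -55.5] ang from -y 4.92 pca 5.09 z 0.0305
rail 291 rect [470.8 -70.1] [ 13.5 253.3] mean [470.6 -65.4] ang from -y 4.81 pca 5.16 z 0.0309
top box rel s -0.2 lead-to-stopface u 158.0
scene box rel s -3.6 lead-to-stopface u 163.6
far s n 6 mid 554.4 slope deg 12.55
near s n 6 mid 506.5 slope deg -8.3
trail u n 8 mid -75.2 slope deg 0.02
lead u n 8 mid -41.5 slope deg 1.14
tcp u,s -80.95070020121335 530.3910078242919 [ 0.19925452 -0.63781469  0.24304257]
```

Emit:
move_arm --delta_pos '[[-3,0,0],[-4,0,0],[-5,0,0],[-6,0,0],[-6,0,0],[-6,0,0],[-6,0,0],[-6,0,0],[-6,0,0],[-5,0,0],[-4,0,0],[-3,0,0]]' --angular '[[0,0,0],[0,0,0],[0,0,0],[0,0,0],[0,0,0],[0,0,0],[0,0,0],[0,0,0],[0,0,0],[0,0,0],[0,0,0],[0,0,0]]' --fingers '[0,0,0,0,0,0,0,0,0,0,0,0]'

```text
time_s: 16.55
eef_pos: [0.5265, 0.0671, 0.043]
eef_rot: [180.0, -0.0, 95.0]
force: [-0.4, 2.1, 1.8]
opening: 0.0425
grasp_force: 1.3
```

```bash
python3 top.py; python3 near.py
```

```text
box 775 rect [532.3 -21. ] [92.2 82. ] mean [530.8 -24.7] ang from -y -85.14 pca 78.38 z 0.071
stop 183 rect [ 548.1 -180.3] [85.6 19.2] mean [ 548.6 -180.5] ang from -y -86.24 pca -85.62 z 0.0506
rail 252 rect [473.1 -88.6] [ 13.9 216.7] mean [472.2 -82.6] ang from -y 5.13 pca 4.79 z 0.0311
rail 251 rect [605.8 -87.9] [ 13.  194.4] mean [605.9 -83.7] ang from -y 5.03 pca 5.22 z 0.0303
top box rel s -1.2 lead-to-stopface u 90.0
scene box rel s -18.9 lead-to-stopface u 106.2
far s n 6 mid 555.5 slope deg -48.67
near s n 6 mid 506.9 slope deg -14.37
trail u n 11 mid -15.2 slope deg 0.01
lead u n 11 mid 18.1 slope deg -4.53
tcp u,s -20.849697733239196 530.2381802713634 [ 0.17199956 -0.2353706   0.14374499]
```

Emit:
move_arm --delta_pos '[[-3,0,0],[-5,0,0],[-6,0,0],[-8,0,0],[-9,0,0],[-10,0,0],[-10,0,0],[-10,0,0],[-9,0,0],[-7,0,0],[-4,0,0],[-3,0,0]]' --angular '[[0,0,0],[0,0,0],[0,0,0],[0,0,0],[0,0,0],[0,0,0],[0,0,0],[0,0,0],[0,0,0],[0,0,0],[0,0,0],[0,0,0]]' --fingers '[0,0,0,0,0,0,0,0,0,0,0,0]'

```text
time_s: 18.2
eef_pos: [0.5338, -0.0165, 0.043]
eef_rot: [180.0, -0.0, 95.0]
force: [-0.2, 2.7, -0.1]
opening: 0.0428
grasp_force: 0.7
```

```bash
python3 top.py; python3 near.py
python3 - <<'E'
from cell import viewer
from h import *
d=viewer.get_image("scene");cv2.imwrite("pics/s2.png",cv2.resize(d["color"][120:270,230:430,::-1],None,fx=4,fy=4,interpolation=2))
E
```

```text
box 427 rect [ 541.1 -121.2] [92.4 50.3] mean [ 536.  -124.2] ang from -y -89.79 pca 82.94 z 0.0712
stop 188 rect [ 548. -180.] [85.6 19.8] mean [ 549.  -180.2] ang from -y -86.24 pca -85.43 z 0.0504
rail 139 rect [ 478.  -144.4] [ 13.9 104.2] mean [ 478.2 -146.9] ang from -y 4.74 pca 4.98 z 0.031
rail 78 rect [ 611.8 -152.2] [11.6 65.5] mean [ 611.9 -151.7] ang from -y 6.8 pca 6.57 z 0.031
top box rel s -1.4 lead-to-stopface u -10.8
scene box rel s -3.2 lead-to-stopface u 19.7
far s n 4 mid 554.8 slope deg 16.5
near s n 4 mid 506.0 slope deg -14.45
trail u n 11 mid 68.7 slope deg 0.01
lead u n 11 mid 102.0 slope deg -4.42
tcp u,s 62.981170886104046 530.370014893708 [ 0.58966955 -0.043633   -0.1725377 ]
```

View pics/s2.png

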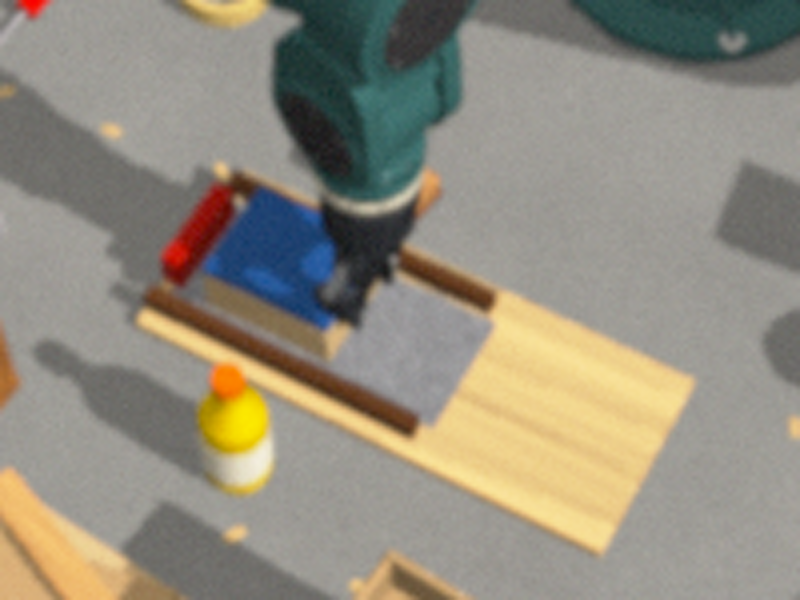

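The scene view shows the box (200–370, 190–350) between the rails and a small gap left to the red stop at (200,235). By my estimate 26–29 mm remain, so I'll go 20 mm and then creep.

Emit:
move_arm --delta_pos '[[-3,0,0],[-4,0,0],[-4,0,0],[-4,0,0],[-3,0,0],[-2,0,0],[0,0,0]]' --angular '[[0,0,0],[0,0,0],[0,0,0],[0,0,0],[0,0,0],[0,0,0],[0,0,0]]' --fingers '[0,0,0,0,0,0,0]'

```text
time_s: 19.27
eef_pos: [0.5355, -0.0367, 0.0429]
eef_rot: [-180.0, 0.0, 95.0]
force: [-0.4, 0.2, 1.0]
opening: 0.0428
grasp_force: 0.0
```

Emit:
move_arm --delta_pos '[[-1,0,0],[-1,0,0],[-1,0,0],[-1,0,0]]' --angular '[[0,0,0],[0,0,0],[0,0,0],[0,0,0]]' --fingers '[0,0,0,0]'

```text
time_s: 19.77
eef_pos: [0.5358, -0.0403, 0.0429]
eef_rot: [-180.0, 0.0, 95.0]
force: [0.0, 1.6, -1.0]
opening: 0.0427
grasp_force: 0.8
```

Emit:
move_arm --delta_pos '[[-1,0,0],[-1,0,0]]' --angular '[[0,0,0],[0,0,0]]' --fingers '[0,0]'

```text
time_s: 20.02
eef_pos: [0.5359, -0.0415, 0.0429]
eef_rot: [180.0, -0.1, 95.0]
force: [-0.5, 11.7, 2.3]
opening: 0.0427
grasp_force: 6.0
```

```bash
python3 top.py|grep rel; python3 near.py|tail -3
```

```text
top box rel s -1.0 lead-to-stopface u -37.5
scene box rel s -3.7 lead-to-stopface u 3.8
trail u n 11 mid 93.7 slope deg -0.02
lead u n 11 mid 126.9 slope deg -4.55
tcp u,s 88.08428265179762 530.2297200190494 [-1.29681876  8.55090867  1.02923063]
```

The force jumped to about 12 N, which looks like contact with the stop. I'll press 1 mm more to confirm.

Emit:
move_arm --delta_pos '[[-1,0,0],[0,0,0]]' --angular '[[0,0,0],[0,0,0]]' --fingers '[0,0]'

```text
time_s: 20.42
eef_pos: [0.5359, -0.0415, 0.043]
eef_rot: [180.0, -0.2, 95.1]
force: [-0.5, 15.1, 1.8]
opening: 0.043
grasp_force: 7.7
```

```bash
python3 near.py|tail -3
```

```text
trail u n 11 mid 93.8 slope deg -0.05
lead u n 11 mid 126.9 slope deg -4.56
tcp u,s 88.06686611230313 530.2124674680227 [-0.47815594 14.62258264  2.7358892 ]
```

The TCP has stopped while the force rises, so the box is against the stop. Now I'll back away gently and rise.

Emit:
move_arm --delta_pos '[[1,0,0],[1,0,0],[2,0,0],[5,0,0],[10,0,0],[15,0,0],[0,0,-20],[0,0,-40],[0,0,-40],[0,0,-40],[0,0,-20],[0,0,0]]' --angular '[[0,0,0],[0,0,0],[0,0,0],[0,0,0],[0,0,0],[0,0,0],[0,0,0],[0,0,0],[0,0,0],[0,0,0],[0,0,0],[0,0,0]]' --fingers '[0,0,0,0,0,0,0,0,0,0,0,0]'

```text
time_s: 21.98
eef_pos: [0.5337, -0.0087, 0.2041]
eef_rot: [179.9, 0.0, 95.0]
force: [-0.5, -0.4, 0.6]
opening: 0.0431
grasp_force: 0.0
```

Emit:
move_arm --delta_pos '[[30,0,0],[40,0,0],[40,0,0],[40,0,0],[40,0,0],[30,0,0],[0,0,0]]' --angular '[[0,0,0],[0,0,0],[0,0,0],[0,0,0],[0,0,0],[0,0,0],[0,0,0]]' --fingers '[0,0,0,0,0,0,0]'

```text
time_s: 22.85
eef_pos: [0.513, 0.2116, 0.2016]
eef_rot: [-179.9, 0.0, 95.2]
force: [0.2, -0.5, 0.9]
opening: 0.0427
grasp_force: 0.0
```

```bash
python3 top.py
python3 - <<'E'
from cell import viewer
import cv2
d=viewer.get_image("top");cv2.imwrite("pics/t3.png",cv2.resize(d["color"][120:240,200:400,::-1],None,fx=4,fy=4,interpolation=2))
E
```

```text
box 1191 rect [ 541.3 -112.5] [ 92.4 115.3] mean [ 541.4 -112.3] ang from -y 5.07 pca 6.25 z 0.071
stop 127 rect [ 548.1 -183.1] [85.4 13.2] mean [ 547.9 -183. ] ang from -y -85.27 pca -85.18 z 0.0508
rail 342 rect [603.6 -58.9] [ 13.3 252.4] mean [603.7 -58.7] ang from -y 4.97 pca 4.98 z 0.0307
rail 316 rect [471.5 -70.1] [ 14.3 253.3] mean [471.3 -79.4] ang from -y 4.59 pca 5.13 z 0.0311
top box rel s -0.4 lead-to-stopface u 1.0
scene box rel s -3.3 lead-to-stopface u 5.0
```

View pics/t3.png

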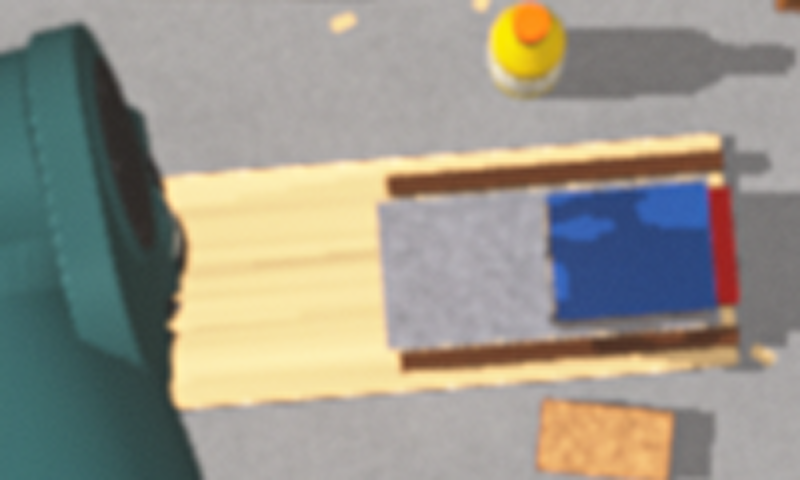

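The box (550–717, 183–320) sits square against the red stop and centred between the rails, with the hand well clear. Handing in.

```bash
python3 -c "
from cell import order;print(order.job_done())"
```

```text
the job is handed in; nothing more can be done
None
```

I pushed the box down the lane until it stopped against the red block; the last pictures show it square and within about 3 mm of the middle line. The hand was clear when I handed the job in at about 23 s of the 72 s allowed. I saw no sign of rail contact, but the hand-in returned no verdict.

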